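# Lever a jammed sieve pan out of its shaker seat

### The arm

A 7-joint arm with a two-finger parallel gripper is mounted at the origin on the work surface. World frame = base frame: x ahead of the robot, y to its left, z up, the work surface at z = 0. Lengths are in m, angles in rad, forces in N, time in s.
With the tool pointing down it reaches from about 0.35 to 0.9 m from the base axis. Payload 8.1 kg.
Tool frame: the origin (TCP) lies at the centre of the arm's flange, where the gripper is bolted on; the fingertips stand 178 mm ahead of it and the grasp point (between the pads) lies 159 mm ahead of it; z points along the fingers, y is the direction in which the jaws open and shut (so a half turn about z gives the same grasp; the last joint's range is limited). The gripper opens to 92 mm and grips with 3 to 60 N. Pads are 19 mm wide; open, the fingers measure 130 mm over their backs; the gripper's body (75 mm by 190 mm) begins 47 mm behind the grasp point.
Start: joints at [1.242, 0.434, 0.025, 1.573, -0.012, 1.134, -0.075], TCP at [0.14, -0.609, 0.405] pointing down, gripper open.
Joint ranges: [-2.62, 2.62], [-0.44, 2.09], [-1.27, 1.32], [0.08, 2.57], [-1.32, 4.46], [0.12, 2], [-2.74, 2.74]. Speed limits (rad/s): [2.22, 2.22, 3.01, 3.01, 3.14, 3.14, 3.14].

### API

Orientations are given as a rotation vector (axis times angle).
In Python, from cell import arm, get_image, camera_model gives the robot as it stands. The module is installed in compiled form; this text tells all that it offers.
- The arm moves only by the shell command python3 -m pendant 'ROWS' [FORCE]. ROWS is JSON, a list that holds one entry, the list of rows, each a list of 7 numbers: the shift along the tool's x, y, z in mm, then the turn, a rotation vector about the tool's x, y, z in rad, then the closure, from -1 (fully open) to 1 (shut). In form: [[[x, y, z, rx, ry, rz, hand], ...]]. A call has 1 to 20 rows; each row is the pose to reach, as a shift and turn from the pose commanded when the call began, along the tool's axes at that moment; what a row does not reach only later rows make up. A row lasts 1/8 s, in which the tool goes at most 62.5 mm and 10.7 degrees, less where a joint would pass 70% of its speed; a pose out of reach is approached as far as the arm can. A call with a gripper value outside its range is refused whole. The fingers move at their own pace and stop on an object; FORCE is the grip in N (left out, the last holds). Time passes only in rows, so rows that repeat a pose let the fingers close. It gives the time, the measured TCP pose, the force and the opening at its end, in the units of the state.
- arm.observe(): the state, without advancing time (a new reading comes with each control period).
- get_image(name): name is "side" or "top"; returns the picture (384x512x3 uint8, red, green, blue); there is no depth.
- camera_model(name): a dict with "fx", "fy", "cx", "cy" (pixels), "position" and "orientation" of the camera in the world. Camera axes: x right, y down, z forward; pixel columns grow to the right and rows downward; lengths in m; the calibration is good to about 2 mm. A picture is of the moment at which its call begins. camera_model takes no time and is no camera call.
- arm.sign_off(): hands the job in, once; it reports no verdict.
The state is a dict: "clock": time; "joints": joint angles; "dq": joint speeds; "joint_efforts": joint torques, N m; "position": TCP position; "ee_rot": TCP orientation; "force": force on the tool from outside, world axes, zero at the start; "ft_torque": the same for the moment, N m; "width": opening from 0.0 (shut) to 1.0 (fully open).
Only numpy, scipy, OpenCV 4.12 (cv2) and the standard library are available. Lean on these libraries where they do the work, as an engineer would, in place of code of your own. Each camera call takes 0.05 s, during which the arm holds its last target.

### The job

The brass sieve pan has jammed in the round seat of the green shaker base. Take the heavy steel pry bar, lay it across the round-topped fulcrum with the thin end under the pan's rim, and push the thick end down until the pan has come up about 10 mm. Do not take hold of the pan itself; afterwards let go of everything, leaving the pan raised (the bar may stay where it is).

Things in the scene. Friction and masses are not known exactly. Their poses are not given: they have to be found in the camera images.
- bar: Loose dark steel pry bar, 240 mm long, 0.45 kg. x runs along it to the thin end. Handle 24 mm wide (y), 20 mm high (z), from x = -92 to +28 mm; blade 22 mm wide, 8 mm thick, from x = +28 to +148 mm, 6 to 14 mm above the handle's underside. Origin on the handle's underside, below the centre of mass. Screwdriver and brush nearby are bystanders.
- bar_tip (a point): Centre of the end face of the bar's thin blade (bar x = +148 mm, 10 mm above the handle's underside). Best set about 15 mm inside the rim's edge: it draws back some 5 to 8 mm as the bar tilts and the pan rises.
- pan: Round brass pan, 100 mm in diameter, 35 mm high, topped by a flat rim 150 mm in diameter, 5 mm thick (overhang 25 mm). Origin: centre of its underside, z up; rim's underside 30 mm above it and, at first, 110 mm above the bench. Origin starts 80 mm above the seat's. It slides only straight up (30 mm at most) against about 35 N of friction and weight, and stays where left.
- seat: Fixed green base, origin on the bench at the pan's axis, x towards the fulcrum. Round column 130 mm in diameter with a 114 mm ring on top, 84 mm high, holds the pan. Fulcrum: post with rounded top along y, 70 mm long, crest at x = 123 mm, 90 mm high. A level bar on it clears the rim by 12 mm; let go with its tip under the rim, its thick end sinks until the tip bears up on the rim.

How it is judged:
By the outcome, as a careful person would: the job done as asked, in the order asked, and still so for the second after the job is handed in, with the robot touching nothing.
It also fails if it takes over 58 s, if anything falls off the work surface, if the arm or the gripper's body presses on something with over 40 N, if the wrist force passes 120 N, or if a joint passes its speed limit or range.

## Working session

There is one attempt and no reset: what is moved stays moved. The work goes in short steps, Python scripts to look and compute and a shell command to move; the robot and the scene stay as the last step left them, time stands still between calls to the robot, and variables do not carry over. Pictures are saved under pics/ and viewed, and the job is handed in when it is done.

```bash
mkdir -p pics
python3 - <<'E'
from cell import arm,get_image,camera_model
import cv2
for n in("side","top"):
    cv2.imwrite(f"pics/{n}0.png",get_image(n)[:,:,::-1]); print(n,camera_model(n))
s=arm.observe();print(s)
E
```

```text
side {'fx': 380.1618753857335, 'fy': 380.1618753857335, 'cx': 256.3567011779657, 'cy': 201.61578169394082, 'position': array([0.48259519, 0.46693569, 0.59491305]), 'orientation': array([-0.27078736,  2.89525254, -1.01749343])}
top {'fx': 483.5427889347531, 'fy': 483.5427889347531, 'cx': 255.27918889880632, 'cy': 200.0609588788796, 'position': array([0.49234734, 0.06319789, 0.99039352]), 'orientation': array([-2.20954319,  2.16041465, -0.09789665])}
{'clock': 0.1, 'joints': array([ 1.2423539 ,  0.43513169,  0.02499965,  1.57398779, -0.01162919,
        1.13398792, -0.075099  ]), 'dq': array([ 0.00036577, -0.00149709, -0.00168896, -0.00332151, -0.00135528,
       -0.00080905, -0.00151895]), 'joint_efforts': array([ 2.31230253e-03, -6.69129038e+01,  9.87645350e-01, -3.15147078e+01,
       -6.05165865e-02,  3.73618829e-02, -1.76127725e-05]), 'position': array([ 0.13987261, -0.60894053,  0.40404409]), 'ee_rot': array([-3.12026745e+00, -3.53684974e-01,  4.12077765e-04]), 'force': array([-0.18834548, -0.79049019,  0.64589692]), 'ft_torque': array([ 0.00984283, -0.01111802, -0.01584047]), 'width': 1.000139328888399}
```

View pics/side0.png

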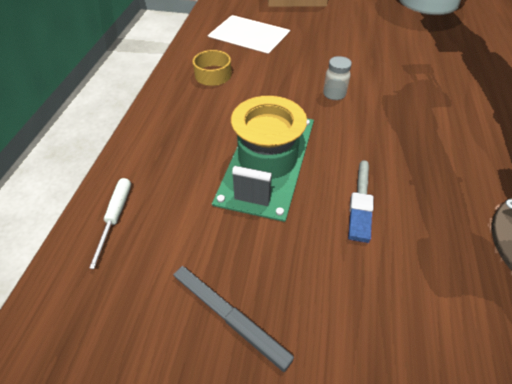

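View pics/top0.png

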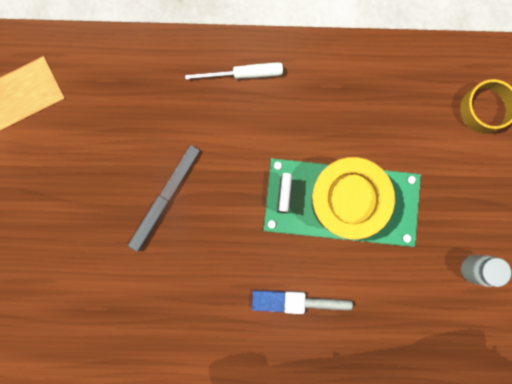

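The side view shows the pan (268,120), the fulcrum (252,185) and the bar (175,270)-(290,360). In the top view the rim is at (354,199), the fulcrum at (286,193), and the bar runs from (195,148) to (136,248).

```bash
cat > h.py <<'E'
import numpy as np,cv2
from scipy.spatial.transform import Rotation as R
from cell import arm,get_image,camera_model
def ray(n,p,z):
    c=camera_model(n);d=R.from_rotvec(c["orientation"]).as_matrix()@np.array([(p[0]-c["cx"])/c["fx"],(p[1]-c["cy"])/c["fy"],1])
    o=c["position"];return (o+d*(z-o[2])/d[2])
def proj(n,P):
    c=camera_model(n);q=R.from_rotvec(c["orientation"]).as_matrix().T@(np.array(P)-c["position"])
    return np.array([c["fx"]*q[0]/q[2]+c["cx"],c["fy"]*q[1]/q[2]+c["cy"]])
def big(m,roi=None):
    if roi: 
        k=np.zeros_like(m);x0,y0,x1,y1=roi;k[y0:y1,x0:x1]=m[y0:y1,x0:x1];m=k
    cs,_=cv2.findContours(m,cv2.RETR_EXTERNAL,cv2.CHAIN_APPROX_NONE);return max(cs,key=cv2.contourArea)
E
python3 - <<'E'
from h import *
im=get_image("top");h=cv2.cvtColor(im,cv2.COLOR_RGB2HSV)
y=cv2.inRange(h,(20,150,100),(35,255,255));c=big(y,(300,140,410,260));e=cv2.fitEllipse(c);print("rim",e,ray("top",e[0],.115))
for p in e[1]: print(p)
f=cv2.inRange(h,(0,0,200),(180,40,255));c=big(f,(270,168,300,220));r=cv2.minAreaRect(c);print("ful",r,ray("top",r[0],.09));b=cv2.boxPoints(r);print([ray("top",q,.09) for q in b])
g=cv2.inRange(h,(65,100,40),(90,255,255));c=big(g,(250,140,440,260));r=cv2.minAreaRect(c);print("plate",r,[ray("top",q,.004) for q in cv2.boxPoints(r)])
d=cv2.inRange(h,(0,0,20),(180,110,130));c=big(d,(110,130,220,270));r=cv2.minAreaRect(c);print("bar",r,cv2.boxPoints(r),[ray("top",q,.015) for q in cv2.boxPoints(r)])
i2=get_image("side");cv2.imwrite("pics/barz.png",np.hstack([cv2.resize(im[135:265,110:220],None,fx=3.5,fy=3.5),cv2.resize(i2[255:375,165:300],None,fx=3,fy=3.792)[:455]])[:,:,::-1])
E
```

```text
rim ((353.31329345703125, 197.76800537109375), (80.35189056396484, 81.74401092529297), 127.80157470703125) [ 0.57090587 -0.12275785  0.115     ]
80.35189056396484
81.74401092529297
ful ((284.71502685546875, 191.5631103515625), (8.496402740478516, 37.55995559692383), 5.04245138168335) [0.58185435 0.00065953 0.09      ]
[array([0.54723546, 0.01104974, 0.09      ]), array([0.6177328 , 0.00612769, 0.09      ]), array([ 0.61669339, -0.00979675,  0.09      ]), array([ 0.54619838, -0.00477472,  0.09      ])]
plate ((304.4717712402344, 198.27293395996094), (74.67048645019531, 71.652099609375), 5.90614128112793) [array([0.51063517, 0.0362583 , 0.004     ]), array([0.65760044, 0.02409367, 0.004     ]), array([ 0.64524628, -0.12939288,  0.004     ]), array([ 0.49837911, -0.11539633,  0.004     ])]
bar ((164.01332092285156, 197.19671630859375), (13.244772911071777, 118.33073425292969), 31.12247085571289) [[127.76338 244.42317]
 [188.92488 143.12444]
 [200.26326 149.97026]
 [139.10176 251.269  ]] [array([0.47566603, 0.30820679, 0.015     ]), array([0.68405615, 0.19265852, 0.015     ]), array([0.67048935, 0.16912087, 0.015     ]), array([0.46252519, 0.28498897, 0.015     ])]
```

View pics/barz.png

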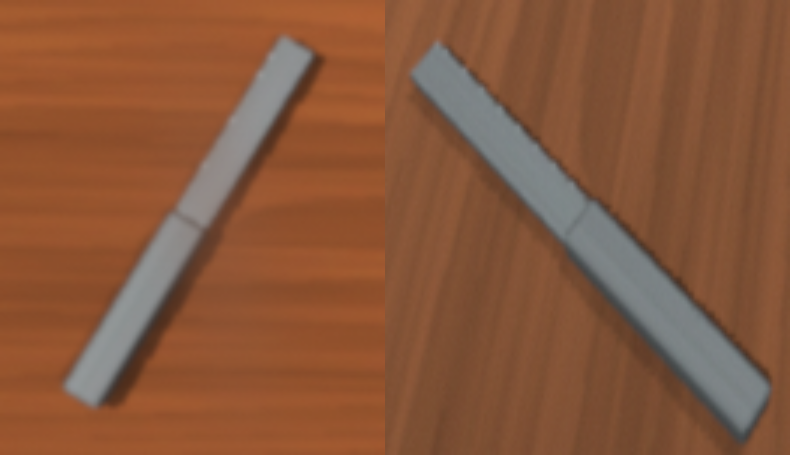

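```bash
cat >> h.py <<'E'
def rel(pos,yaw,pitch=0):
    """row for TCP at pos, tool z down, tool x at yaw (deg)"""
    s=arm.observe();A=R.from_rotvec(s["ee_rot"])
    B=R.from_euler('z',yaw,degrees=True)*R.from_euler('y',pitch,degrees=True)*R.from_euler('x',180,degrees=True)
    return np.round(A.as_matrix().T@(np.array(pos)-s["position"])*1000,1),np.round((A.inv()*B).as_rotvec(),3)
E
python3 - <<'E'
from h import *
s=arm.observe();M=R.from_rotvec(s["ee_rot"]).as_matrix();print(M)
print(rel([.549,.2525,.30],150.9))
E
```

```text
[[ 9.74639781e-01  2.23779367e-01 -3.03775653e-04]
 [ 2.23779556e-01 -9.74639341e-01  9.30163224e-04]
 [-8.79203649e-05 -9.74552862e-04 -9.99999521e-01]]
(array([ 591.6, -748. ,  104.9]), array([-1.000e-03, -1.000e-03, -2.408e+00]))
```

```bash
python3 -m pendant '[[[592,-748,105,0,0,-2.408,-1],[592,-748,105,0,0,-2.408,-1],[592,-748,105,0,0,-2.408,-1],[592,-748,105,0,0,-2.408,-1],[592,-748,105,0,0,-2.408,-1],[592,-748,105,0,0,-2.408,-1],[592,-748,105,0,0,-2.408,-1],[592,-748,105,0,0,-2.408,-1],[592,-748,105,0,0,-2.408,-1],[592,-748,105,0,0,-2.408,-1],[592,-748,105,0,0,-2.408,-1],[592,-748,105,0,0,-2.408,-1],[592,-748,105,0,0,-2.408,-1],[592,-748,105,0,0,-2.408,-1],[592,-748,105,0,0,-2.408,-1],[592,-748,105,0,0,-2.408,-1],[592,-748,105,0,0,-2.408,-1],[592,-748,105,0,0,-2.408,-1],[592,-748,105,0,0,-2.408,-1],[592,-748,105,0,0,-2.408,-1]]]'
python3 - <<'E'
from h import *
s=arm.observe();print(s["joints"]);print(rel([.549,.2525,.182],150.9))
cv2.imwrite("pics/s1.png",get_image("side")[:,:,::-1])
E
```

```text
clock: 2.7
position: [0.5495, 0.2513, 0.3]
ee_rot: [0.791, 3.04, -0.001]
force: [0.2, 0.8, -0.2]
width: 0.998
[-0.03902603  0.61274509 -0.71781095  1.70240774  0.46575084  1.00436059
  0.13878682]
(array([  1.2,   0.9, 118. ]), array([-0.   ,  0.001, -0.001]))
```

View pics/s1.png

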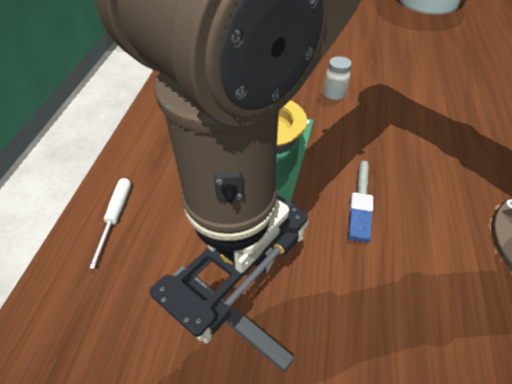

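The gripper stands over the bar's handle near (232,310), with its jaws across the bar. I'll descend and grip.

```bash
python3 -m pendant '[[[1,1,50,0,0,0,-1],[1,1,90,0,0,0,-1],[1,1,112,0,0,0,-1],[1,1,118,0,0,0,-1],[1,1,118,0,0,0,-1],[1,1,118,0,0,0,1],[1,1,118,0,0,0,1],[1,1,118,0,0,0,1],[1,1,118,0,0,0,1],[1,1,118,0,0,0,1],[1,1,118,0,0,0,1]]]' 50
python3 -c "
from h import *
print(rel([.549,.2525,.32],150.9))"
```

```text
clock: 4.12
position: [0.5491, 0.2537, 0.1817]
ee_rot: [-0.789, -3.041, 0.0]
force: [0.2, -0.1, -0.7]
width: 0.4
(array([  -0.5,   -1.1, -138.3]), array([-0., -0., -0.]))
```

```bash
python3 -m pendant '[[[0,0,0,0,0,0,1],[0,0,0,0,0,0,1],[0,0,0,0,0,0,1],[0,0,0,0,0,0,1],[0,0,0,0,0,0,1],[0,0,0,0,0,0,1]]]' 50
```

```text
clock: 4.88
position: [0.549, 0.2535, 0.1816]
ee_rot: [-0.789, -3.041, 0.001]
force: [-1.1, -2.7, 1.0]
width: 0.256
```

```bash
python3 -m pendant '[[[0,0,-40,0,0,0,1],[0,0,-90,0,0,0,1],[0,0,-130,0,0,0,1],[0,0,-148,0,0,0,1],[0,0,-148,0,0,0,1]]]'
python3 -c "
from h import *
print(arm.observe()['ft_torque'],rel([.596,.174,.3],85.2))"
```

```text
clock: 5.5
position: [0.5493, 0.2539, 0.3299]
ee_rot: [0.789, 3.04, 0.002]
force: [-0.5, 0.2, -4.0]
width: 0.254
[ 0.07518561 -0.14767104  0.0062688 ] (array([-79.7, -47.2,  29.9]), array([ 0.002, -0.   ,  1.147]))
```

```bash
python3 -m pendant '[[[-40,-24,0,0,0,0.18,1],[-80,-47,0,0,0,0.36,1],[-80,-47,0,0,0,0.54,1],[-80,-47,0,0,0,0.72,1],[-80,-47,0,0,0,0.9,1],[-80,-47,0,0,0,1.08,1],[-80,-47,15,0,0,1.147,1],[-80,-47,30,0,0,1.147,1],[-80,-47,30,0,0,1.147,1],[-80,-47,30,0,0,1.147,1]]]'
python3 - <<'E'
from h import *
cv2.imwrite("pics/s2.png",get_image("side")[:,:,::-1]);cv2.imwrite("pics/t2.png",get_image("top")[:,:,::-1])
print(arm.observe()['position'],rel([.596,.174,.271],85.2))
E
```

```text
clock: 6.75
position: [0.5962, 0.1738, 0.2993]
ee_rot: [-2.311, -2.127, 0.001]
force: [-0.3, 0.8, -4.1]
width: 0.256
[0.59637927 0.17380279 0.30008438] (array([ 0.2, -0.4, 29.1]), array([ 0.001, -0.   ,  0.   ]))
```

View pics/s2.png

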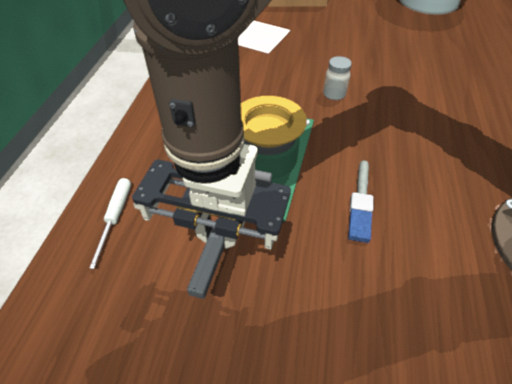

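View pics/t2.png

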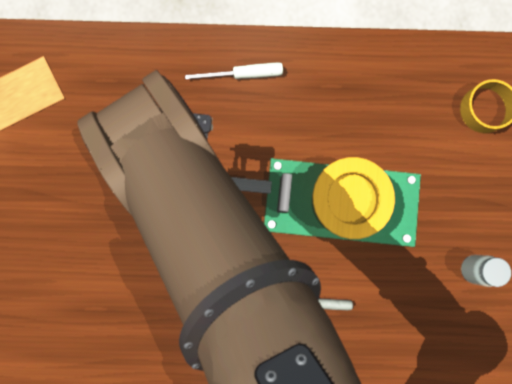

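The top view shows the blade from (235,184) to its tip near (272,187), just short of the fulcrum. In the side view the handle end is at (200,290).

Run:
```python
from h import *
t=cv2.imread("pics/t2.png")
cv2.imwrite("pics/t2z.png",cv2.resize(t[150:230,220:320],None,fx=7,fy=7))
s=cv2.imread("pics/s2.png");cv2.imwrite("pics/s2z.png",cv2.resize(s[190:310,150:280],None,fx=5,fy=5))
# expected (z underside .118): tip top edge z .132
u=np.array([.0837,.9965]);o=np.array([.5962,.1738])
v=np.array([-u[1],u[0]])
for x,y,z in[(148,11,14),(148,-11,14),(-92,12,20),(-92,-12,20),(-92,12,0)]:
    p=o-u*x/1000+v*y/1000; P=[*p,.118+z/1000];print(x,y,z,(proj("top",P)-[220,150])*7,(proj("side",P)-[150,190])*5)
```

```text
148 11 14 [359.88168442 307.66675264] [ 508.98601891 -121.33443725]
148 -11 14 [368.75560741 222.34309345] [ 446.68374329 -133.83309233]
-92 12 20 [-583.25520756  208.60354597] [258.63606488 507.0911034 ]
-92 -12 20 [-571.37935376  115.05637253] [172.24307883 484.30537433]
-92 12 0 [-565.1636409   218.00120084] [266.96189426 540.1164682 ]
```

View pics/t2z.png

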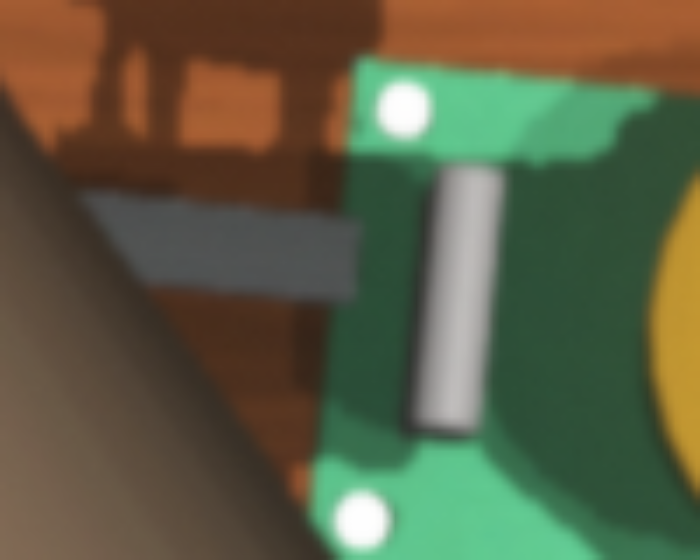

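View pics/s2z.png

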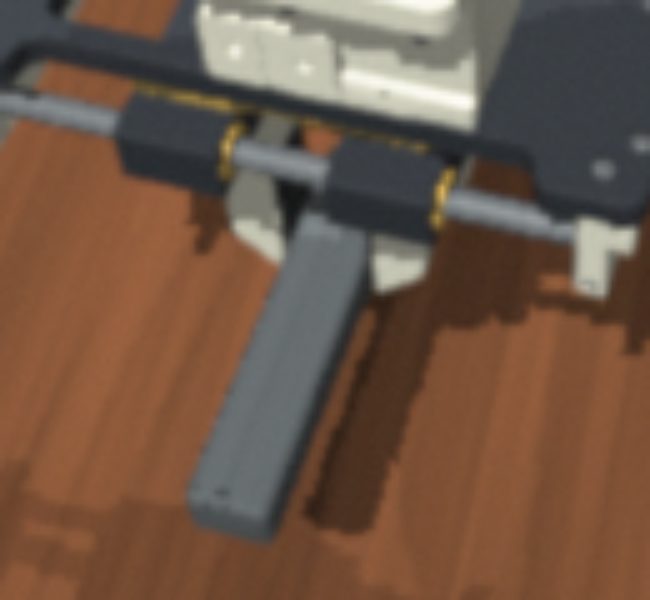

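Run:
```python
from h import *
u=np.array([.0837,.9965]);s=np.array([.571,-.123])
for x in(60,123,150):
    for z in(.09,.132):
        p=s+u*x/1000;print(x,z,p,(proj("top",[*p,z])-[220,150])*7)
# observed tip
tip=ray("top",[220+357/7,150+260/7],.132)[:2];d=tip-s;print(tip,d@u,d@np.array([-u[1],u[0]]))
im=cv2.imread("pics/t2.png");h=cv2.cvtColor(im,cv2.COLOR_BGR2HSV)
m=cv2.inRange(h,(0,0,55),(180,90,130));c=big(m,(225,170,272,200));print(cv2.minAreaRect(c),cv2.boundingRect(c))
f=cv2.inRange(h,(0,0,130),(180,60,255));c=big(f,(274,170,296,216));r=cv2.minAreaRect(c);print(r,ray("top",r[0],.09))
q=c[:,0,:];tp=q[q[:,1]<190];lo=q[q[:,1]>195]
y=cv2.inRange(h,(20,100,60),(35,255,255));c=big(y,(300,140,410,260));e=cv2.fitEllipse(c);print(e,ray("top",e[0],.115))
```

```text
60 0.09 [ 0.576022 -0.06321 ] [691.24419448 318.13074013]
60 0.132 [ 0.576022 -0.06321 ] [714.50406378 303.42331598]
123 0.09 [ 5.812951e-01 -4.305000e-04] [457.04208867 293.11659711]
123 0.132 [ 5.812951e-01 -4.305000e-04] [468.94778898 277.19409149]
150 0.09 [0.583555 0.026475] [356.6507415  282.39421907]
150 0.132 [0.583555 0.026475] [363.68848054 265.95076231]
[0.58504091 0.02821068] 0.1518566704790722 -0.0013354285014472395
((247.66607666015625, 185.10232543945312), (27.232229232788086, 47.117881774902344), 86.09950256347656) (225, 170, 47, 30)
((285.5885925292969, 191.55519104003906), (8.058414459228516, 37.39850997924805), 5.355824947357178) [ 0.58190701 -0.00097623  0.09      ]
((353.1861267089844, 197.8984375), (80.95418548583984, 82.85877990722656), 121.03587341308594) [ 0.57066217 -0.12252726  0.115     ]
```

```bash
python3 -m pendant '[[[0,-1,15,0,0,0,1],[0,-1,29.5,0,0,0,1],[0,-1,29.5,0,0,0,1],[-15,-1,29.5,0,0,0,1],[-30,-1,29.5,0,0,0,1],[-45,-1,29.5,0,0,0,1],[-60,-1,29.5,0,0,0,1],[-75,-1,29.5,0,0,0,1],[-86,-1,29.5,0,0,0,1],[-92,-1,29.5,0,0,0,1],[-92,-1,29.5,0,0,0,1]]]'
python3 - <<'E'
from h import *
s=get_image("side")[:,:,::-1];t=get_image("top")[:,:,::-1]
cv2.imwrite("pics/s3.png",np.hstack([cv2.resize(s[80:240,180:320],None,fx=2.8,fy=2.8),cv2.resize(t[140:260,230:350],(392,448))]))
E
```

```text
clock: 8.22
position: [0.5874, 0.0819, 0.2702]
ee_rot: [2.313, 2.126, -0.0]
force: [0.2, -0.3, -4.2]
width: 0.258
```

View pics/s3.png

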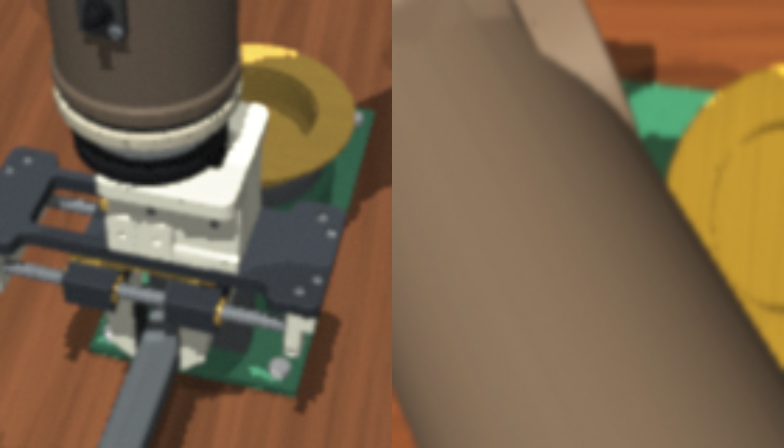

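```bash
python3 -m pendant '[[[0,0,3,0,0,0,1],[0,0,4.5,0,0,0,1],[0,0,4.5,0,0,0,1]]]'
python3 - <<'E'
from h import *
s=arm.observe();print(s['ft_torque'],s['position'])
p=s['position'];cx=123-((p[:2]-[.571,-.123])@np.array([.0837,.9965]))*1000;cz=(p[2]-.09)*1000
c=np.array([cx,0,cz]);print(c)
for f in(.04,.08,.12,.16,.18):print(f,c-R.from_rotvec([0,-f,0]).apply(c))
E
```

```text
clock: 8.7
position: [0.5874, 0.0824, 0.2655]
ee_rot: [-2.312, -2.126, 0.0]
force: [0.5, 0.8, -4.4]
width: 0.256
[-0.03310181 -0.05135766  0.03591477] [0.58737134 0.08244404 0.26552912]
[-83.09526704   0.         175.52912412]
0.04 [6.95282545 0.         3.46332898]
0.08 [13.76159317  0.          7.20192653]
0.12 [20.41541057  0.         11.20981168]
0.16 [26.90363297  0.         15.48057268]
0.18 [30.08239155  0.         17.71241267]
```

```bash
python3 -m pendant '[[[7,0,3.5,0,-0.04,0,1],[13.8,0,7.2,0,-0.08,0,1],[20.4,0,11.2,0,-0.12,0,1],[26.9,0,15.5,0,-0.16,0,1],[26.9,0,15.5,0,-0.16,0,1]]]'
python3 - <<'E'
from h import *
s=arm.observe();print(s['ft_torque'])
s=get_image("side")[:,:,::-1]
cv2.imwrite("pics/s4.png",cv2.resize(s[80:280,160:340],None,fx=2.9,fy=2.9))
E
```

```text
clock: 9.32
position: [0.5895, 0.1103, 0.2498]
ee_rot: [2.227, 2.052, -0.179]
force: [0.5, 0.7, -3.1]
width: 0.26
[ 0.31426168 -0.17753859  0.01775655]
```

View pics/s4.png

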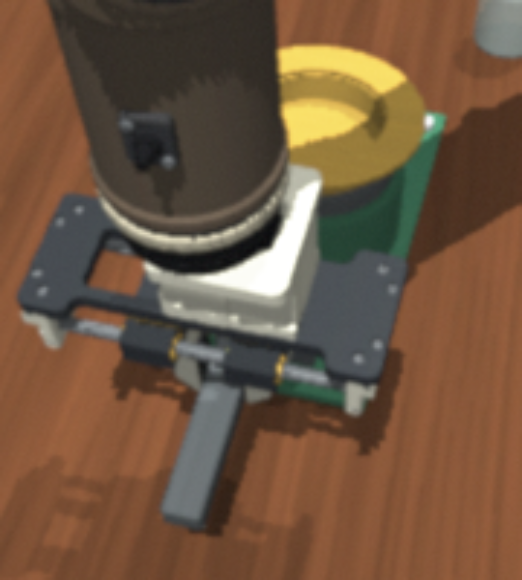

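The handle has tilted down, with its thick end at about (185,505) in the crop, and the tip is nearly on the rim. I'll let go and back off along the tool axis.

```bash
python3 -m pendant '[[[0,0,0,0,0,0,0],[0,0,0,0,0,0,0],[0,0,0,0,0,0,0],[0,0,0,0,0,0,0],[0,0,0,0,0,0,0],[0,0,-40,0,0,0,0],[0,0,-90,0,0,0,0],[0,0,-110,0,0,0,0],[0,0,-110,0,0,0,1]]]'
python3 - <<'E'
from h import *
s=get_image("side")[:,:,::-1];t=get_image("top")[:,:,::-1]
cv2.imwrite("pics/s5.png",s);cv2.imwrite("pics/t5.png",t)
E
```

```text
clock: 10.5
position: [0.5915, 0.127, 0.3605]
ee_rot: [2.228, 2.049, -0.174]
force: [-0.5, -0.2, -1.7]
width: 0.434
```

View pics/s5.png

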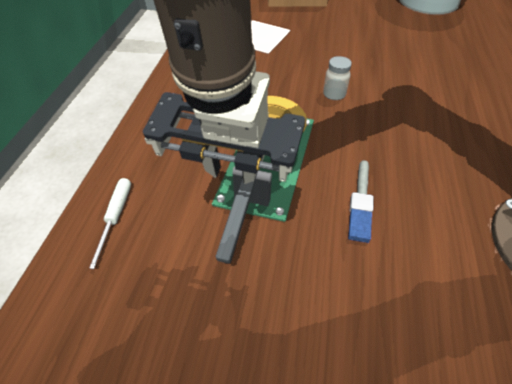

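View pics/t5.png

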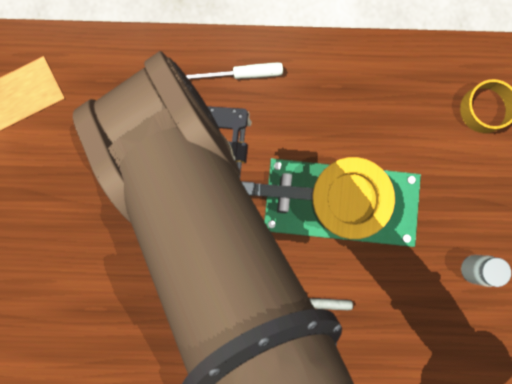

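The bar now lies across the fulcrum, with the blade crossing it at top (286,191) and the tip under the rim. The thick end is at side (228,253). Next I'll put the closed fingers above the thick end.

Run:
```python
from h import *
u=np.array([.0837,.9965]);s=np.array([.571,-.123])
for x,z in((297,.066),(297,.047)):
  print(proj("side",[*(s+u*x/1000),z]))
im=cv2.imread("pics/s5.png");cv2.imwrite("pics/s5z.png",cv2.resize(im[180:270,200:290],None,fx=6,fy=6))
print(rel([.5943,.154,.29],85.2))
```

```text
[220.40926654 257.45296017]
[221.25680662 263.39339675]
(array([38.6,  1.1, 62.6]), array([-0.001,  0.161, -0.   ]))
```

View pics/s5z.png

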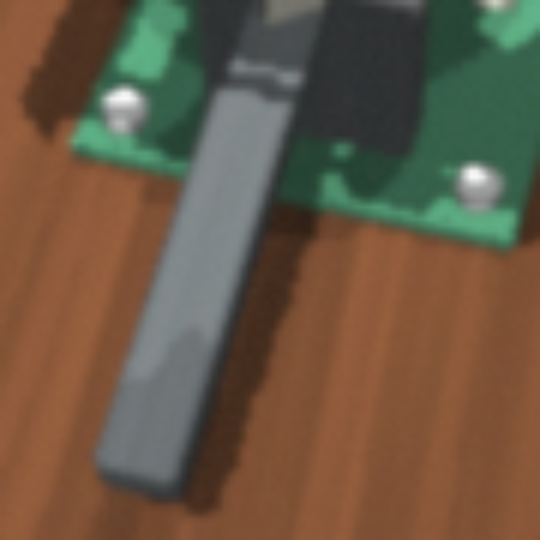

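```bash
python3 -m pendant '[[[20,-1,30,0,0.08,0,1],[39,-1,62,0,0.161,0,1],[39,-1,62,0,0.161,0,1],[39,-1,62,0,0.161,0,1],[39,-1,62,0,0.161,0,1],[39,-1,62,0,0.161,0,1]]]' 40
python3 - <<'E'
from h import *
s=get_image("side")[:,:,::-1]
print(arm.observe()['width'])
cv2.imwrite("pics/s6.png",cv2.resize(s[100:300,160:340],None,fx=2.9,fy=2.9))
E
```

```text
clock: 11.35
position: [0.5928, 0.1551, 0.2924]
ee_rot: [2.312, 2.126, 0.003]
force: [-0.0, 0.4, 0.1]
width: 0.009
0.002333390627987923
```

View pics/s6.png

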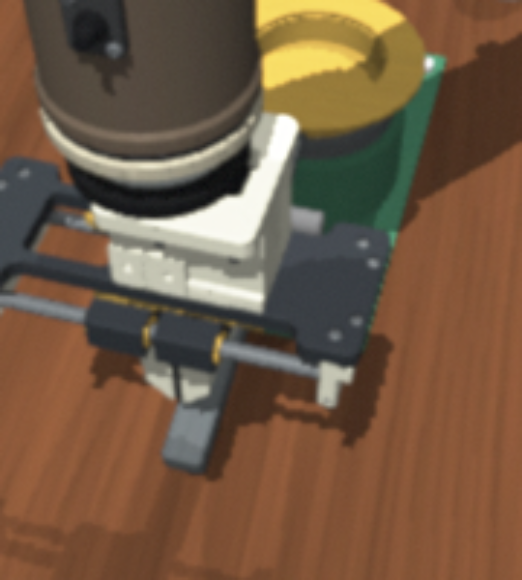

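The closed fingertips hang over the handle near its end, at about crop (182,395), with the end at (185,460). I'll descend until they touch.

```bash
python3 -m pendant '[[[-2,-1.5,15,0,0,0,1],[-3,-1.5,28,0,0,0,1],[-3,-1.5,34,0,0,0,1],[-3,-1.5,38,0,0,0,1],[-3,-1.5,41,0,0,0,1],[-3,-1.5,43,0,0,0,1],[-3,-1.5,43,0,0,0,1]]]'
```

```text
clock: 12.28
position: [0.5913, 0.1519, 0.2498]
ee_rot: [2.313, 2.125, 0.002]
force: [-3.0, -3.8, 13.3]
width: -0.0
```

```bash
python3 -c "
from h import *
cv2.imwrite('pics/s7.png',get_image('side')[:,:,::-1])"; python3 -m pendant '[[[0,0,3,0,0,0,1],[0,0,6,0,0,0,1],[0,0,9,0,0,0,1],[0,0,12,0,0,0,1],[0,0,15,0,0,0,1],[0,0,15,0,0,0,1]]]'
python3 -c "
from h import *
cv2.imwrite('pics/s8.png',get_image('side')[:,:,::-1])
a,b=[cv2.imread(f'pics/s{i}.png')[80:260,180:320] for i in(7,8)]
cv2.imwrite('pics/s78.png',cv2.resize(np.hstack([a,b]),None,fx=2.8,fy=2.8))"
```

```text
clock: 13.08
position: [0.5921, 0.1513, 0.2352]
ee_rot: [2.312, 2.123, 0.004]
force: [-0.6, -3.9, 13.7]
width: -0.001
```

View pics/s78.png

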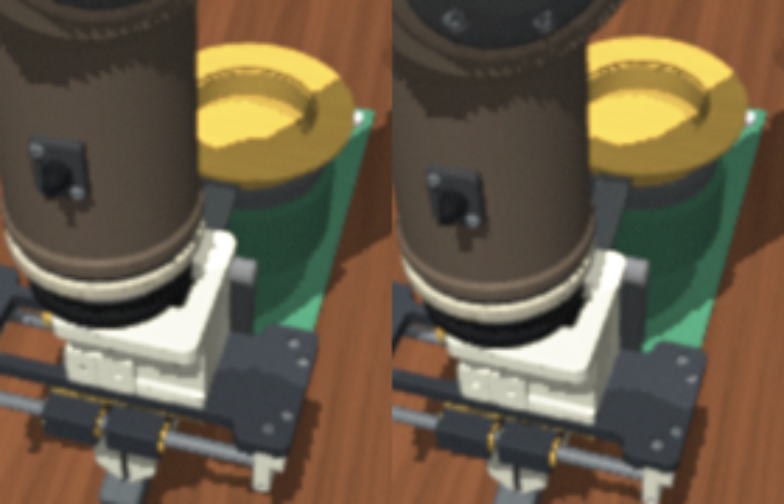

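```bash
cat >> h.py <<'E'
def lift(f):
    out=[]
    for g in("pics/side0.png",f):
        im=cv2.imread(g);h=cv2.cvtColor(cv2.resize(im,None,fx=4,fy=4,interpolation=cv2.INTER_CUBIC),cv2.COLOR_BGR2HSV)
        m=cv2.inRange(h,(18,130,60),(36,255,255));k=np.zeros_like(m);k[80*4:160*4,268*4:315*4]=m[80*4:160*4,268*4:315*4]
        cols=range(272*4,296*4)
        out.append([np.mean([np.nonzero(k[:,c])[0].min() for c in cols])/4,np.mean([np.nonzero(k[:,c])[0].max() for c in cols])/4])
    a=np.array(out);res=[]
    for y,z,d in((-.1978,.115,0),(-.048,.11,1)):
        s=(proj("side",[.571,y,z+.01])-proj("side",[.571,y,z]))[1]
        res.append((a[1,d]-a[0,d])/s*10)
    return res
E
python3 -c "
from h import *
print(lift('pics/s7.png'),lift('pics/s8.png'))"
```

```text
[np.float64(0.43349943495105336), np.float64(1.160526508140631)] [np.float64(6.221991889885885), np.float64(4.8548692257216395)]
```

```bash
python3 -m pendant '[[[0,0,3,0,0,0,1],[0,0,6,0,0,0,1],[0,0,9,0,0,0,1],[0,0,11,0,0,0,1],[0,0,13,0,0,0,1],[0,0,13,0,0,0,1]]]'
python3 -c "
from h import *
cv2.imwrite('pics/s9.png',get_image('side')[:,:,::-1])
print(lift('pics/s9.png'))
cv2.imwrite('pics/s9z.png',cv2.resize(cv2.imread('pics/s9.png')[80:280,160:340],None,fx=2.9,fy=2.9))"
```

```text
clock: 13.88
position: [0.5923, 0.1518, 0.2226]
ee_rot: [2.312, 2.123, 0.006]
force: [-0.4, -5.0, 15.3]
width: 0.002
[np.float64(10.952235724204835), np.float64(9.123027827883316)]
```

View pics/s9z.png

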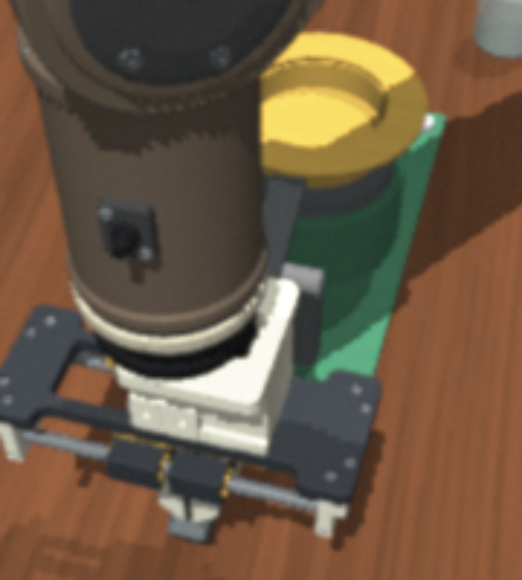

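The rim has risen about 10 mm: its top edge gives 11.0 and its lower edge 9.1. I'll lift off and check with a clear view.

```bash
python3 -m pendant '[[[0,0,-10,0,0,0,1],[0,0,-50,0,0,0,1],[0,0,-110,0,0,0,1],[20,0,-150,0,0,0,1],[60,-60,-170,0,0,0,1],[60,-120,-170,0,0,0,1],[60,-180,-170,0,0,0,1],[60,-240,-170,0,0,0,1],[60,-240,-170,0,0,0,1],[60,-240,-170,0,0,0,1],[60,-240,-170,0,0,0,1]]]'
python3 -c "
from h import *
cv2.imwrite('pics/s10.png',get_image('side')[:,:,::-1]);cv2.imwrite('pics/t10.png',get_image('top')[:,:,::-1])
print(lift('pics/s10.png'))"
```

```text
clock: 15.3
position: [0.3579, 0.2319, 0.3905]
ee_rot: [-2.314, -2.124, -0.002]
force: [-0.5, 0.6, -0.2]
width: 0.008
[np.float64(10.88848580730029), np.float64(8.6459224856477)]
```

View pics/s10.png

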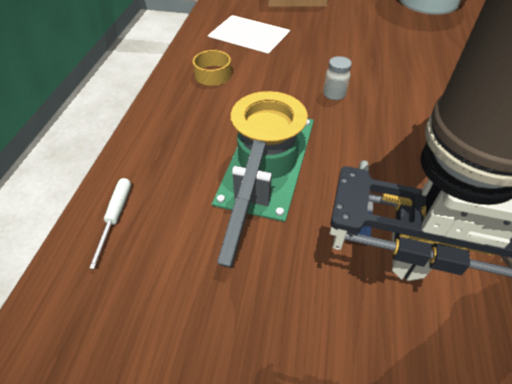

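View pics/t10.png

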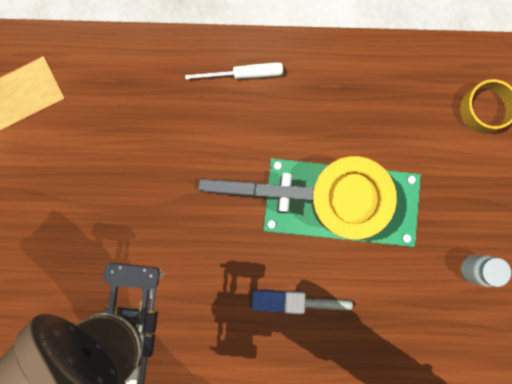

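The arm is clear: the bar rests on the fulcrum at side (252,183) and the raised rim is at (269,117). I'll cross-check the lift with ellipse fits.

Run:
```python
from h import *
r=[]
for f in("side0","s10"):
    im=cv2.resize(cv2.imread(f"pics/{f}.png"),None,fx=4,fy=4,interpolation=cv2.INTER_CUBIC);h=cv2.cvtColor(im,cv2.COLOR_BGR2HSV)
    m=cv2.inRange(h,(18,130,60),(36,255,255));c=big(m,(880,340,1280,680));e=cv2.fitEllipse(cv2.convexHull(c));r.append(np.array(e[0])/4);print(e)
s=(proj("side",[.571,-.123,.125])-proj("side",[.571,-.123,.115]));print(r,s,(r[1]-r[0])[1]/s[1]*10)
w=[]
for f in("top0","t10"):
    im=cv2.resize(cv2.imread(f"pics/{f}.png"),None,fx=4,fy=4,interpolation=cv2.INTER_CUBIC);h=cv2.cvtColor(im,cv2.COLOR_BGR2HSV)
    m=cv2.inRange(h,(18,130,60),(36,255,255));e=cv2.fitEllipse(cv2.convexHull(big(m,(1200,560,1640,1040))));w.append(sum(e[1])/2);print(e)
print((.99-.115)*(1-w[0]/w[1])*1000)
print(arm.observe()['position'],arm.observe()['dq'].max())
```

```text
((1074.9561767578125, 483.2396240234375), (206.13661193847656, 304.43621826171875), 90.8487548828125)
((1075.4844970703125, 467.54083251953125), (210.25119018554688, 306.9940185546875), 90.58052825927734)
[array([268.73904419, 120.80990601]), array([268.87112427, 116.88520813])] [ 0.12213269 -4.1004122 ] 9.571471563442314
((1414.64404296875, 792.4349365234375), (327.77740478515625, 334.0614929199219), 129.73768615722656)
((1419.7095947265625, 790.5009765625), (332.39031982421875, 338.0114440917969), 123.6973648071289)
11.176145914062518
[0.35775463 0.23189653 0.3903075 ] 0.0042461745641098085
```

```bash
python3 -c "
from cell import arm
print(arm.sign_off())"
```

```text
the job is handed in; nothing more can be done
None
```

The pan is up about 10 mm and the job is handed in, at roughly 15.4 s on the clock. I laid the bar across the fulcrum with its tip about 15 mm inside the rim's edge and let go of it. Then I pushed the thick end down with the closed fingers, at about 15 N, and moved the arm clear.

- **Lift:** the final measures do not fully agree. The side view gave 9.6 mm by ellipse fit, and 10.9 and 8.6 mm by the rim's top and lower edges. The top view gave 11.2 mm by rim size.
- **Final state:** after the arm drew back the pan stayed raised and the bar rested on the fulcrum with its tip under the rim. The robot touched nothing, and the screwdriver and brush were never touched. None of the checks failed.

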